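Seat the grinding cup on the press-to-run mill

ROBOT

A 6-joint arm with a two-finger parallel gripper is mounted at the origin on the work surface. World frame = base frame: x ahead of the robot, y to its left, z up, the work surface at z = 0. Lengths are in mm, angles in rad, forces in N, time in s.
With the tool pointing down it reaches from about 275 to 1000 mm from the base axis. Payload 8.4 kg.
Tool frame: the origin (TCP) lies on the centre line of the jaws, within the pads' length; the fingertips stand r.tip_reach ahead of it and the grasp point (between the pads) lies 11 mm behind it (r.tip_reach is the distance from the TCP to the fingertips, in mm); z points along the fingers, y is the line along which they close (so a half turn about z gives the same grasp; the last joint's range is limited). The gripper opens to 85 mm and grips with 20 to 120 N. Pads are 22 mm wide; open, the fingers measure 114 mm over their backs; the gripper's body (76 mm by 85 mm) begins 54 mm behind the grasp point. The pads swing forward as they close: fully open they stand 13 mm farther back than shut.
Start: joints at [-1.114, 0.353, 1.633, -0, 1.155, -0.002], TCP at [276.794, -560.368, 203.981] pointing down, gripper open.
Joint ranges: [-2.63, 2.63], [-0.92, 2.1], [0.06, 2.66], [-1.3, 4.44], [0, 2.69], [-3.02, 3.02]. Speed limits (rad/s): [2.22, 2.22, 2.79, 3.14, 3.14, 3.14].

INTERFACE

Orientations are given as [roll, pitch, yaw] about the fixed x, y, z axes, in that order (R = Rz(yaw) Ry(pitch) Rx(roll)).
In Python, from rig import r gives the robot as it stands.
- The arm moves only by the tool carry_out, never from a script. Its argument "targets" is a list of rows, each an object with "dp": the shift along the tool's x, y, z in mm, a list of three; "yaw": the turn about the tool's z in degrees. A call has 1 to 12 rows; each row is the pose to reach, as a shift and turn from the pose commanded when the call began, along the tool's axes at that moment; what a row does not reach only later rows make up. A row lasts 1/8 s, in which the tool goes at most 62.5 mm and 10.7 degrees, less where a joint would pass 70% of its speed; a pose out of reach is approached as far as the arm can. A call with a gripper value outside its range is refused whole. "fingers" is the opening, from -1 (shut) to 1 (fully open), so that 0 is half open, set as the call begins (left out, the last holds). The fingers move at their own pace and stop on an object; "grip_force" is the grip in N (left out, the last holds). Time passes only in rows, so rows that repeat a pose let the fingers close. It gives the time, the measured TCP pose, the force, the opening and the grip force at its end, in the units of the state.
- r.sense(): the state, without advancing time (a new reading comes with each control period).
- r.grab_frame(name): name is "side" or "top" or "wrist"; returns the picture (384x512x3 uint8, red, green, blue); there is no depth.
- r.get_calibration(name): a dict with "fx", "fy", "cx", "cy" (pixels), "rvec" (rotation vector, rad) and "tvec" (3), from world to camera coordinates, as OpenCV has them. Camera axes: x right, y down, z forward; pixel columns grow to the right and rows downward; lengths in mm; the calibration is good to about 2 mm. The wrist camera is an equidistant fisheye: a pixel r from the principal point sees the ray r / f radians off the axis. A picture is of the moment at which its call begins: read the wrist's pose just before it. get_calibration takes no time and is no camera call; for the wrist camera it gives the pose at the moment of the call.
- r.sign_off(): hands the job in; it is judged then, once.
The state is a dict: "clock": time; "qpos": joint angles; "qvel": joint speeds; "joint_efforts": joint torques, N m; "eef_pos": TCP position; "tcp_rot": TCP orientation; "contact_force": force on the tool from outside, world axes, zero at the start; "wrist_torque": the same for the moment, N m; "opening": opening from 0.0 (shut) to 1.0 (fully open); "grasp_force": force on a finger pad.
Only numpy, scipy, OpenCV 4.12 (cv2) and the standard library are available. Lean on these libraries where they do the work, as an engineer would, in place of code of your own. Each camera call takes 0.05 s, during which the arm holds its last target. There are 200 camera calls.

TASK

Pick up the closed grinding cup from the green board, keep it upright, and set it into the collar of the grinding mill; turn it without forcing until its socket meshes with the cross-shaped drive dog and it drops home onto the orange switch ring. Then press the cup down against the ring's springs until the ring is at the bottom of its travel, as for grinding, and finish like that: still gripping the cup and still pressing it down. Leave the bowl, the apple and the supplement tub where they are.

Things in the scene. Friction and masses are not known exactly. Their poses are not given: they have to be found in the camera images.
- mill: Motor base of a press-to-run grinding mill, fixed on the bench: steel housing 133 mm wide, black collar on top 96 mm wide, rim 127 mm high. Origin under its middle, z up along the drive axis, -x its front with red rocker. The collar is a round well 75 mm wide inside (cup skirt clearance 1.5 mm all round); its funnel mouth narrows from 86 mm at 127 mm height to 75 mm at 120 mm.
- drive_top (a point): Middle of the top of the mill's drive dog, 112 mm above the bench, in the well. The dog is a steel cross of two bars along this point's x and y axes, each 28 mm long, 6 mm wide, top edges rounded. It may stand at any angle. The motor turns stiffly (0.2 N m): the dog stays put under a cup turned on it with light pressure (under 12 N) and turns with the cup once meshed.
- cup_mid (a point): Centre of the grinding cup, 56 mm above its foot, z up along its axis. 112 mm tall, 0.28 to 0.40 kg. Lower 34 mm: black skirt 72 mm wide. Above: round aluminium body 56 mm wide, to be gripped in its upper half. Under the skirt a cross-shaped socket opens downward, slots along this point's x and y axes. Four orange lugs on the skirt and an orange cross on the top mark the slots.
- cup: The same cup, origin in the middle of its foot. Slots 9.5 mm wide; fits the dog in four positions 90 degrees apart, to within about 8 degrees. In the collar but unmeshed it sits on the dog, foot 108 mm above the bench; meshed it drops 12 mm, foot on the switch ring at 96 mm; pressed fully down its foot is at 90 mm.
- press_ring (a joint): Travel of the orange switch ring in the mill's well: 0 = up (its top 96 mm above the bench), 0.006 m = fully down on its stop. Sprung: it starts to move at 6 N and needs 13 N to go fully down, so the cup's own weight does not move it; it springs back when let go.
- board: Green chopping board, fixed, 265 x 325 x 12 mm, origin under its middle; the cup, the bowl and the apple stand on it.
- bowl_mid (a point): Centre of a small steel bowl, 90 mm across, 40 mm tall (leave alone).
- apple_mid (a point): Centre of a red apple, 74 mm across, 67 mm tall (leave alone).
- tub_mid (a point): Centre of a white supplement tub with a blue lid, 72 mm across, 80 mm tall, on the bench beyond the mill (leave alone).
Not all that is in view belongs to the job. What is meant by the cup is not purple or yellow, and is the smaller of those in its own colour.

How it is judged (in metres and radians):
On the way, in this order (a step that is already met when the one before it is completed fails the run):
1. the cup is lifted clear of the board in the gripper (height (world z) of cup_mid above 0.1 m and contact force between the fingers and cup above 2 N), for 0.2 s.
2. the cup has meshed with the drive dog and dropped home to the switch ring (z of cup_mid in the frame of mill below 0.155 m and horizontal distance between cup_mid and drive_top below 0.005 m and (angle between the x axis of cup_mid and the x axis of drive_top, either way round below 0.3 rad or angle between the x axis of cup_mid and the y axis of drive_top, either way round below 0.3 rad)), for 0.1 s.
At the end, for the whole second after the job is handed in: The cup stands upright (within 0.08 rad) in the mill's collar, within 5 mm of its axis, meshed with the drive dog, and is held down by the gripper: switch ring pressed at least 4.5 of its 6 mm, at least 8 N between cup and mill, fingers still gripping the cup, all at rest through the last second (value of joint press_ring above 0.0045 m and z of cup_mid in the frame of mill between 0.143 and 0.1485 m and horizontal distance between cup_mid and drive_top below 0.005 m and angle between cup_mid's own z axis and vertical below 0.08 rad and (angle between the x axis of cup_mid and the x axis of drive_top, either way round below 0.3 rad or angle between the x axis of cup_mid and the y axis of drive_top, either way round below 0.3 rad) and contact force between cup and mill above 8 N and contact force between the fingers and cup above 3 N and linear speed of cup below 0.02 m/s); the arm keeps its last pose, push and grip.
It fails at once if the bowl, the apple or the tub is moved more than 25 mm (distance of any of bowl_mid, apple_mid, tub_mid from where it was at the start of the episode above 0.025 m).
It fails at once if the cup is tipped more than 0.4 rad (angle between cup_mid's own z axis and vertical above 0.4 rad).
It fails at once if the cup is forced against the mill with more than 60 N (contact force between cup and mill above 60 N).
It also fails if it takes over 56 s, if anything falls off the work surface, if the arm or the gripper's body presses on something with over 40 N, if the wrist force passes 120 N, or if a joint passes its speed limit or range.

## Working session

There is one attempt and no reset: what is moved stays moved. The work goes in short steps, Python scripts to look and compute and a tool call to move; the robot and the scene stay as the last step left them, time stands still between calls to the robot, and variables do not carry over. Pictures are saved under pics/ and viewed, at most 10 in all, crops included, and the job is handed in when it is done.

Besides the shell and the picture viewer there is one more tool, called after "Request:" as name(argument=value, ...) on one line, values as JSON. carry_out: Moves the arm, as the interface text tells. Its arguments: {"type":"object","properties":{"targets":{"type":"array","items":{"type":"object","properties":{"dp":{"type":"array","items":{"type":"number"}},"yaw":{"type":"number"}}}},"fingers":{"type":"number"},"grip_force":{"type":"number"}},"required":["targets"]}

```bash
mkdir -p pics; ls; python3 - <<'E'
from rig import r
import cv2,numpy as np
ims=[r.grab_frame(n) for n in("top","side","wrist")]
for n,i in zip(("top","side","wrist"),ims): cv2.imwrite(f"pics/{n}0.png",i[:,:,::-1]); 
for n in("top","side","wrist"): print(n,r.get_calibration(n))
print(r.tip_reach,r.sense())
E
```

```text
pics
top {'fx': 349.33977799732975, 'fy': 349.33977799732975, 'cx': 258.7596371081511, 'cy': 197.06363013181456, 'rvec': array([ 2.15166129, -2.15113475,  0.10096867]), 'tvec': array([ 94.6205379 , 544.59758186, 989.62715977])}
side {'fx': 360.2473779004089, 'fy': 360.2473779004089, 'cx': 260.3236911434706, 'cy': 193.52247977794883, 'rvec': array([ 0.74648536, -2.43937008,  1.26227725]), 'tvec': array([479.91016811, 195.09328141, 815.44945929])}
wrist {'fx': 297.3186396354542, 'fy': 297.3186396354542, 'cx': 255.61743331933624, 'cy': 196.44267819962425, 'rvec': array([-2.47366707,  1.53673253,  0.20481446]), 'tvec': array([-623.9563231 ,  -35.03396158,  377.73398124])}
8.0 {'clock': 0.15, 'qpos': array([-1.11439678e+00,  3.53497447e-01,  1.63394283e+00, -1.57037790e-05,
        1.15522365e+00, -2.41016421e-03]), 'qvel': array([ 0.00024802, -0.00123632, -0.00203719,  0.00228144, -0.00160008,
       -0.00077203]), 'joint_efforts': array([-4.88716742e-04, -6.05638289e+01, -3.42335558e+01, -4.63498475e-05,
        6.17780446e-03,  3.96169582e-05]), 'eef_pos': array([ 276.61846083, -560.01782972,  203.4376882 ]), 'tcp_rot': array([-3.14052135e+00,  1.17783735e-05,  4.58816066e-01]), 'contact_force': array([ 0.77841566, -0.40955994, -0.80229739]), 'wrist_torque': array([-0.07173837, -0.02418904,  0.03823484]), 'grasp_force': 0.0, 'opening': 0.9986398584271399}
```

View pics/top0.png

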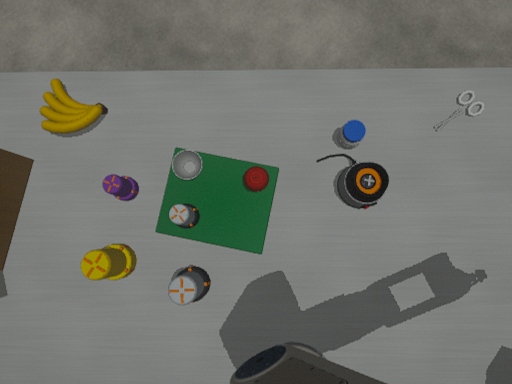

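View pics/side0.png

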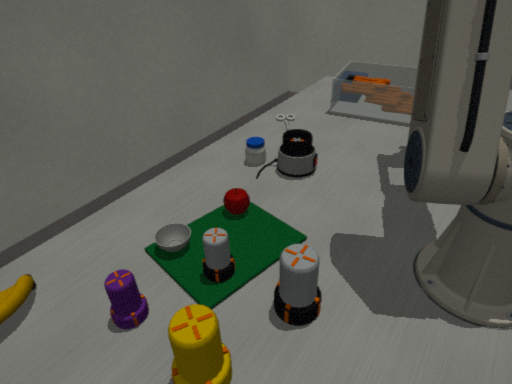

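The top view shows the right cup (silver, smaller) on the board with its orange-marked lid at (180,214), the bowl at (187,165) and the apple at (256,179). The mill collar is at (368,181) with its dog visible inside, and the tub lid is at (354,131). The side view shows the same cup at (216,250) and the mill at (297,150).

```bash
cat > h.py <<'E'
import cv2,numpy as np
def cast(c,uv,z,fish=False):
    R=cv2.Rodrigues(np.array(c['rvec']))[0]; t=np.array(c['tvec'])
    p=(np.array(uv,float)-[c['cx'],c['cy']])/[c['fx'],c['fy']]
    if fish:
        th=np.linalg.norm(p); d=np.r_[np.sin(th)*p/max(th,1e-9),np.cos(th)]
    else: d=np.r_[p,1]
    d=R.T@d; o=-R.T@t
    return o+d*(z-o[2])/d[2]
def orange(im):
    h=cv2.cvtColor(im,cv2.COLOR_RGB2HSV); return cv2.inRange(h,(5,140,110),(17,255,255))
E
python3 - <<'E'
from rig import r
from h import *
im=cv2.imread('pics/top0.png')[:,:,::-1].copy(); c=r.get_calibration("top")
m=orange(im)
n,l,s,ce=cv2.connectedComponentsWithStats(m)
for i in range(1,n):
    if s[i,4]>3: print(s[i],ce[i].round(1),cast(c,ce[i],124).round(0),cast(c,ce[i],96).round(0))
a=cv2.resize(im[190:240,155:215],None,fx=8,fy=8,interpolation=2)
b=cv2.resize(im[155:215,335:395],None,fx=6.667,fy=6.667,interpolation=2)[:400]
cv2.imwrite('pics/c1.png',np.hstack([a[:400,:390],b])[:,:,::-1])
E
```

```text
[356 168  25  26 294] [368.3 179.9] [ 580. -199.  124.] [ 584. -207.   96.]
[112 176   3   6  10] [112.9 178.3] [585. 487. 124.] [590. 500.  96.]
[125 177   3   2   5] [125.8 177.4] [588. 452. 124.] [593. 464.  96.]
[104 181   6   2   7] [106.4 181.6] [577. 505. 124.] [581. 518.  96.]
[113 184   6   3   9] [115.8 185. ] [567. 479. 124.] [571. 491.  96.]
[108 186   3   6  11] [109.  188.3] [558. 497. 124.] [562. 509.  96.]
[118 196   2   3   4] [118.2 197. ] [535. 470. 124.] [538. 482.  96.]
[174 207   4   5   9] [175.3 209.2] [502. 315. 124.] [504. 323.  96.]
[180 209   6   4   8] [182.5 210.5] [498. 296. 124.] [500. 303.  96.]
[193 208   2   3   5] [193.4 209. ] [502. 267. 124.] [504. 273.  96.]
[171 215   6   4   8] [173.5 216.5] [482. 319. 124.] [484. 327.  96.]
[179 216   4   5   8] [180.8 217.8] [479. 300. 124.] [480. 307.  96.]
[119 247   4   4  10] [120.7 248.4] [398. 457. 124.] [397. 469.  96.]
[ 96 254   6   9  17] [ 98.2 257.8] [373. 516. 124.] [372. 529.  96.]
[ 84 258   8   6  20] [ 87.4 260.6] [366. 544. 124.] [364. 558.  96.]
[ 97 266   8   6  20] [100.4 268.6] [345. 508. 124.] [343. 522.  96.]
[ 87 268   7   8  20] [ 89.8 271.3] [338. 536. 124.] [335. 550.  96.]
[124 268   3   4   9] [125.1 269.7] [343. 443. 124.] [340. 454.  96.]
[188 268   4   3  10] [189.2 269. ] [345. 274. 124.] [343. 280.  96.]
[180 278   3  10  20] [181.3 282.2] [311. 294. 124.] [308. 301.  96.]
[204 282   3   4  11] [204.9 283.6] [308. 232. 124.] [304. 237.  96.]
[185 289   9   2  18] [189.  289.5] [293. 273. 124.] [289. 279.  96.]
[170 290   9   2  18] [174.  290.5] [290. 312. 124.] [286. 320.  96.]
[181 294   2   9  18] [181.5 298. ] [271. 292. 124.] [266. 299.  96.]
```

View pics/c1.png

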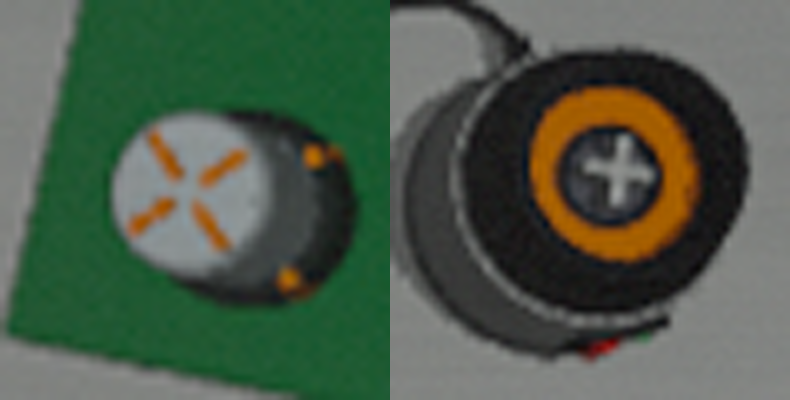

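The left crop shows the cup's lid cross with arms about 33° off the world axes. The right crop shows the dog almost square to the image. I'll go over the mill first for a close wrist view of the dog.

```bash
cat >> h.py <<'E'
def plan(s,xyz,yaw):
    """tool shift (mm) and tool-z turn (deg) from state s to world TCP xyz, world yaw deg"""
    y=s['tcp_rot'][2]; d=np.array(xyz)-s['eef_pos']
    c,n=np.cos(y),np.sin(y)
    return np.round([c*d[0]+n*d[1],n*d[0]-c*d[1],-d[2]],1), round(-((yaw-np.degrees(y)+180)%360-180),1)
E
python3 - <<'E'
from rig import r
from h import *
s=r.sense(); c=r.get_calibration("wrist"); R=cv2.Rodrigues(c['rvec'])[0]
from scipy.spatial.transform import Rotation as Ro
T=Ro.from_euler('xyz',s['tcp_rot']).as_matrix()
print("cam in tool",T.T@(-R.T@c['tvec']-s['eef_pos']),"axes",(T.T@R.T).round(2))
t=r.get_calibration("top")
print("dog",cast(t,(369.5,181),112), "rim?",cast(t,(368,181.5),127))
for a in [((625-390)/6.667+335,135/6.667+155),((617-390)/6.667+335,210/6.667+155),((585-390)/6.667+335,175/6.667+155),((660-390)/6.667+335,171/6.667+155)]: print(cast(t,a,112).round(1))
print(plan(s,(540,-190,230),67))
E
```

```text
cam in tool [  64.3028512    -0.31441075 -169.55974074] axes [[ 0.   -0.97 -0.26]
 [ 1.    0.   -0.  ]
 [ 0.   -0.26  0.97]]
dog [ 578.58046137 -205.21297637  112.        ] rim? [ 574.81045851 -196.77012422  127.        ]
[ 594.3 -207.8  112. ]
[ 563.6 -203.5  112. ]
[ 577.9 -191.1  112. ]
[ 579.5 -221.3  112. ]
(array([ 400. , -215.1,  -26.6]), np.float64(-40.7))
```

```bash
python3 - <<'E'
from rig import r
from h import *
print(plan(r.sense(),(557,-265,210),70))
E
```

```text
(array([ 382. , -140.3,   -6.6]), np.float64(-43.7))
```

Request:
carry_out(targets=[{"dp": [55, -20, -7], "yaw": -6}, {"dp": [110, -40, -7], "yaw": -12}, {"dp": [164, -60, -7], "yaw": -19}, {"dp": [218, -80, -7], "yaw": -25}, {"dp": [273, -100, -7], "yaw": -31}, {"dp": [328, -120, -7], "yaw": -37}, {"dp": [382, -140, -7], "yaw": -44}, {"dp": [382, -140, -7], "yaw": -44}, {"dp": [382, -140, -7], "yaw": -44}, {"dp": [382, -140, -7], "yaw": -44}], fingers=1)

```text
clock: 1.4
eef_pos: [556.3, -266.7, 210.9]
tcp_rot: [-3.141, 0.0, 1.225]
contact_force: [-0.5, -0.4, -0.9]
opening: 0.999
grasp_force: 0.0
```

```bash
python3 - <<'E'
from rig import r
from h import *
s=r.sense();c=r.get_calibration("wrist"); im=r.grab_frame("wrist")
cv2.imwrite('pics/w1.png',im[:,:,::-1]); np.save('w1c.npy',c,allow_pickle=True)
print(s['eef_pos'],s['tcp_rot'],s['clock'],np.abs(s['qvel']).max())
m=orange(im); n,l,st,ce=cv2.connectedComponentsWithStats(m)
for i in range(1,n):
    if st[i,4]>60: print(st[i],ce[i].round(1),cast(c,ce[i],96,1).round(1))
print(plan(s,(490,307.5,210),123.6))
E
```

```text
[ 556.32526209 -266.69119984  210.86620539] [-3.14110907e+00  2.44491678e-04  1.22470854e+00] 1.4 0.00655562506726656
[ 220   80   76   75 2754] [257.5 117. ] [ 579.2 -204.6   96. ]
(array([ 517.6, -257.2,    0.9]), np.float64(-53.4))
```

View pics/w1.png

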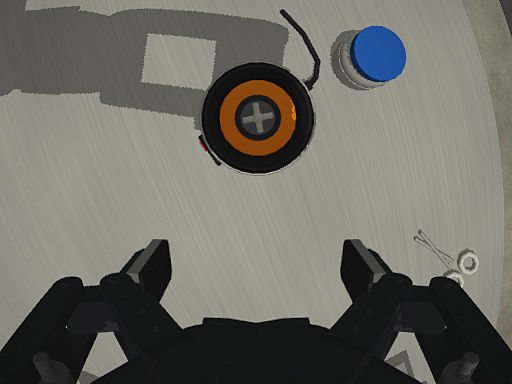

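The wrist view shows the mill from directly above. The ring is at (257,117) and the dog at (258,117), turned slightly. Next I'll get the dog's angle and centre.

```bash
python3 - <<'E'
from h import *
im=cv2.imread('pics/w1.png')[:,:,::-1].copy(); c=np.load('w1c.npy',allow_pickle=True).item()
g=cv2.cvtColor(im,cv2.COLOR_RGB2GRAY); sat=im.max(2).astype(int)-im.min(2)
mask=np.zeros_like(g); cv2.circle(mask,(258,117),20,255,-1)
d=((g>85)&(sat<40)&(mask>0))
v,u=np.nonzero(d); P=np.array([cast(c,(a,b),112,1)[:2] for a,b in zip(u,v)])
ctr=(P.max(0)+P.min(0))/2; q=P-P.mean(0); 
th=np.arctan2(q[:,1],q[:,0]); w=np.hypot(*q.T)
print(len(P),P.mean(0),P.min(0),P.max(0),"angle mod90",np.degrees(np.angle((w**4*np.exp(4j*th)).sum())/4))
# collar outer
blk=((g<45)&(np.hypot(*(np.indices(g.shape)[::-1]-np.array([258,118])[:,None,None]))<62)).astype(np.uint8)
k=max(cv2.findContours(blk,0,1)[0],key=cv2.contourArea); e=cv2.minEnclosingCircle(k); print(e,cast(c,e[0],127,1))
E
```

```text
317 [ 579.16946744 -204.81016225] [ 566.07656051 -218.14462216] [ 592.58357562 -191.37472136] angle mod90 -9.290765231779876
((257.3465881347656, 117.5335922241211), 56.02791976928711) [ 578.78997606 -205.05514261  127.        ]
```

Request:
carry_out(targets=[{"dp": [52, -26, 0], "yaw": -6}, {"dp": [104, -51, 0], "yaw": -12}, {"dp": [155, -77, 0], "yaw": -18}, {"dp": [207, -103, 0], "yaw": -24}, {"dp": [243, -121, 0], "yaw": -30}, {"dp": [294, -147, 0], "yaw": -36}, {"dp": [346, -173, 0], "yaw": -42}, {"dp": [398, -200, 0], "yaw": -48}, {"dp": [440, -220, 0], "yaw": -53}, {"dp": [440, -220, 0], "yaw": -53}, {"dp": [440, -220, 0], "yaw": -53}, {"dp": [440, -220, 0], "yaw": -53}])

```text
clock: 2.95
eef_pos: [498.8, 221.2, 211.0]
tcp_rot: [-3.141, 0.0, 2.149]
contact_force: [0.9, -0.1, -0.6]
opening: 1.0
grasp_force: 0.0
```

```bash
python3 - <<'E'
from rig import r
from h import *
s=r.sense();c=r.get_calibration("wrist"); im=r.grab_frame("wrist")
cv2.imwrite('pics/w2.png',im[:,:,::-1]); np.save('w2c.npy',c,allow_pickle=True)
print(s['eef_pos'],s['tcp_rot'],s['clock'],np.abs(s['qvel']).max())
m=orange(im); n,l,st,ce=cv2.connectedComponentsWithStats(m)
for i in range(1,n):
    if st[i,4]>25: print(st[i],ce[i].round(1),cast(c,ce[i],124,1).round(1))
E
```

```text
[498.82584704 221.24307658 210.99605077] [-3.14133708e+00  2.05518454e-04  2.14932917e+00] 2.95 0.002777674751844022
[98  0 10  8 47] [102.4   3. ] [271.7 298.5 124. ]
[442   0  12  16  55] [447.6   7.2] [553.6 491.1 124. ]
[ 72   2  21  13 144] [82.2  7.8] [251.8 285.6 124. ]
[153   4  13   7  40] [157.7   7. ] [329.1 317.7 124. ]
[457  10  11   9  49] [461.8  13.8] [571.1 499.3 124. ]
[101  12  24  16 176] [112.6  19.4] [293.9 288.5 124. ]
[442  19  12  10  55] [447.5  23.4] [562.1 473.8 124. ]
[ 78  20  18  26 166] [86.5 32.3] [273.8 266.1 124. ]
[457  22  10  16  51] [461.5  29.5] [579.2 482.2 124. ]
[393  45  10   7  31] [397.   48.1] [531.  407.7 124. ]
[164  48  10  10  57] [168.4  52.3] [363.9 285.8 124. ]
[118  67   8   8  44] [121.7  70.7] [332.7 250.7 124. ]
[299  80   6  20 101] [301.   89.6] [480.1 318.6 124. ]
[275 103  21   6 115] [284.8 105.7] [476.4 298.9 124. ]
[307 104  21   6 105] [317. 106.] [499.5 314.7 124. ]
[260 106   6   7  34] [262.6 108.7] [462.  286.2 124. ]
[299 112   6  21 103] [301.1 121.8] [495.7 295.3 124. ]
```

View pics/w2.png

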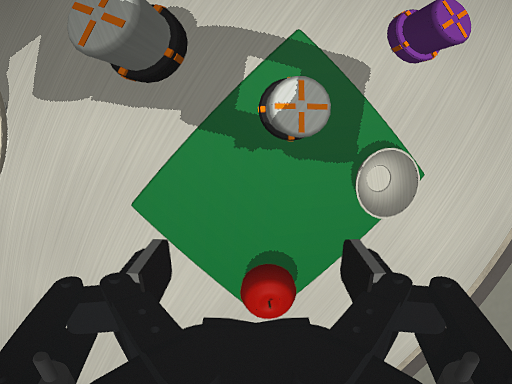

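The wrist view shows the cup's lid cross at (301,106), with arms square to the image. The bowl at (387,183) and the apple at (268,290) are clear of the fingers. That puts the cup at (487.9, 306.9) with its slots at 34.1°, the mill axis at (579, -204.8) and the dog at -9.3°.

```bash
python3 - <<'E'
from rig import r
from h import *
print(plan(r.sense(),(487.9,306.9,86),124.1))
E
```

```text
(array([ 77.6,  37.6, 125.1]), np.float64(-0.9))
```

Request:
carry_out(targets=[{"dp": [39, 19, 0], "yaw": -1}, {"dp": [77.6, 37.6, 0], "yaw": -1}, {"dp": [77.6, 37.6, 30], "yaw": -1}, {"dp": [77.6, 37.6, 65], "yaw": -1}, {"dp": [77.6, 37.6, 100], "yaw": -1}, {"dp": [77.6, 37.6, 125], "yaw": -1}, {"dp": [77.6, 37.6, 125], "yaw": -1}, {"dp": [77.6, 37.6, 125], "yaw": -1}])

```text
clock: 4.0
eef_pos: [488.2, 308.1, 87.0]
tcp_rot: [3.141, 0.0, 2.168]
contact_force: [-0.6, 0.2, -0.3]
opening: 0.999
grasp_force: 0.0
```

Request:
carry_out(targets=[{"dp": [0, 0, 0]}, {"dp": [0, 0, 0]}, {"dp": [0, 0, 0]}, {"dp": [0, 0, 0]}, {"dp": [0, 0, 0]}, {"dp": [0, 0, 0]}, {"dp": [0, 0, 0]}, {"dp": [0, 0, 0]}], fingers=-1, grip_force=50)

```text
schema error: expected keys dp, yaw
```

Request:
carry_out(targets=[{"dp": [0, 0, 0], "yaw": 0}, {"dp": [0, 0, 0], "yaw": 0}, {"dp": [0, 0, 0], "yaw": 0}, {"dp": [0, 0, 0], "yaw": 0}, {"dp": [0, 0, 0], "yaw": 0}, {"dp": [0, 0, 0], "yaw": 0}, {"dp": [0, 0, 0], "yaw": 0}, {"dp": [0, 0, 0], "yaw": 0}], fingers=-1, grip_force=50)

```text
clock: 5.0
eef_pos: [488.2, 308.7, 87.6]
tcp_rot: [3.14, 0.0, 2.169]
contact_force: [-1.2, -1.4, 8.7]
opening: 0.626
grasp_force: 50.6
```

Request:
carry_out(targets=[{"dp": [0, 0, -10], "yaw": 0}, {"dp": [0, 0, -35], "yaw": 0}, {"dp": [0, 0, -70], "yaw": 0}, {"dp": [0, 0, -105], "yaw": 0}, {"dp": [0, 0, -140], "yaw": 0}, {"dp": [0, 0, -160], "yaw": 0}, {"dp": [0, 0, -160], "yaw": 0}, {"dp": [0, 0, -160], "yaw": 0}, {"dp": [0, 0, -160], "yaw": 0}, {"dp": [0, 0, -160], "yaw": 0}])

```text
clock: 6.25
eef_pos: [487.1, 308.0, 245.1]
tcp_rot: [-3.14, -0.0, 2.169]
contact_force: [-0.7, -0.3, -2.8]
opening: 0.622
grasp_force: 53.6
```

```bash
python3 - <<'E'
from rig import r
from h import *
s=r.sense();print(s['eef_pos'],np.degrees(s['tcp_rot']),s['contact_force'],s['grasp_force'])
c=r.get_calibration("wrist"); im=r.grab_frame("wrist")
cv2.imwrite('pics/w3.png',im[:,:,::-1])
m=orange(im); n,l,st,ce=cv2.connectedComponentsWithStats(m)
zt=s['eef_pos'][2]+37
for i in range(1,n):
    if st[i,4]>25: print(st[i],ce[i].round(1),cast(c,ce[i],zt,1).round(1))
print(plan(s,(579,-204.8,247),80.7))
E
```

```text
[487.08615939 308.03887764 245.08793747] [-1.79916519e+02 -5.46292800e-03  1.24287295e+02] [-0.72891035 -0.33177237 -2.82402845] 53.61875653266907
[272  10  10   8  49] [276.4  13.6] [429.  407.6 282.1]
[405  71  10  15  60] [409.6  78. ] [496.8 422.9 282.1]
[ 82  73  15  25 141] [89.  85.1] [369.8 333.2 282.1]
[134  72   9   8  44] [138.1  75.3] [391.4 349.8 282.1]
[419  78  12  11  51] [424.3  82.9] [504.7 426.7 282.1]
[ 60  88  18  15 126] [68.5 95.1] [361.  323.  282.1]
[401  90  13  11  60] [407.3  95.1] [500.6 415.  282.1]
[417  93  10  15  58] [421.9  99.8] [508.5 418.8 282.1]
[ 85 103  21  16 143] [ 95.1 110.5] [380.  324.3 282.1]
[360 106   8   4  26] [363.5 107.4] [486.  395.4 282.1]
[ 68 108  14  24 132] [ 74.3 119.5] [371.  314.3 282.1]
[146 116   8   8  48] [149.5 119.3] [407.9 335.4 282.1]
[155 119  10   6  41] [159.4 121.1] [412.5 337.2 282.1]
[252 157   9   5  37] [256.  159.1] [459.3 347.  282.1]
[252 165   9   9  80] [256. 169.] [461.8 343.2 282.1]
[208 205   8  12  65] [211.4 210.2] [455.5 315.3 282.1]
[296 206   9  11  61] [300.  210.6] [490.1 338.6 282.1]
[251 215  11  35 352] [255.5 231.9] [478.8 318.  282.1]
[210 253  36  10 319] [227.6 257.7] [475.2 298.6 282.1]
[266 254  36   9 324] [283.5 258. ] [498.3 314.2 282.1]
[251 267  10  30 300] [255.5 281.5] [494.4 295.  282.1]
(array([-475.5, -213. ,   -1.9]), np.float64(43.6))
```

View pics/w3.png

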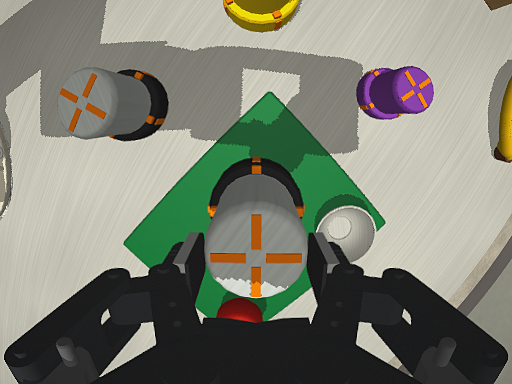

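The wrist view shows the cup held upright, with its lid cross at (255,258) and square to the jaws. Now I'll carry it over the mill and turn it to the dog's angle.

```bash
python3 - <<'E'
from rig import r
from h import *
print(plan(r.sense(),(579.7,-203.9,245),80.9))
E
```

```text
(array([-4.751e+02, -2.120e+02,  2.000e-01]), np.float64(43.4))
```

Request:
carry_out(targets=[{"dp": [-24, -11, 0], "yaw": 2}, {"dp": [-72, -32, 0], "yaw": 6}, {"dp": [-120, -54, 0], "yaw": 11}, {"dp": [-168, -75, 0], "yaw": 15}, {"dp": [-216, -96, 0], "yaw": 20}, {"dp": [-264, -118, 0], "yaw": 24}, {"dp": [-312, -139, 0], "yaw": 28}, {"dp": [-360, -161, 0], "yaw": 33}, {"dp": [-408, -182, 0], "yaw": 37}, {"dp": [-450, -201, 0], "yaw": 41}, {"dp": [-475, -212, 0], "yaw": 43.4}, {"dp": [-475, -212, 0], "yaw": 43.4}])

```text
clock: 7.8
eef_pos: [579.8, -205.6, 245.4]
tcp_rot: [-3.141, 0.0, 1.409]
contact_force: [0.3, 0.5, -3.5]
opening: 0.62
grasp_force: 53.6
```

Request:
carry_out(targets=[{"dp": [0, 0, 0], "yaw": 0}, {"dp": [0, 0, 0], "yaw": 0}, {"dp": [0, 0, 0], "yaw": 0}])

```text
clock: 8.18
eef_pos: [579.9, -202.8, 246.1]
tcp_rot: [3.141, -0.0, 1.413]
contact_force: [-0.8, 0.4, -3.7]
opening: 0.62
grasp_force: 53.6
```

```bash
python3 - <<'E'
from rig import r
from h import *
s=r.sense()
print(s['contact_force'],s['wrist_torque'],s['grasp_force'],s['eef_pos'])
print(plan(s,(579.7,-203.9,215),80.9),np.degrees(s['tcp_rot']))
im=r.grab_frame("top"); t=r.get_calibration("top"); m=orange(im)[150:215,330:400]
n,l,st,ce=cv2.connectedComponentsWithStats(m)
for i in range(1,n):
    if st[i,4]>5: print(st[i],(ce[i]+[330,150]).round(1),cast(t,ce[i]+[330,150],s['eef_pos'][2]+36.5).round(1))
a=cv2.resize(im[140:220,320:420],None,fx=4,fy=4,interpolation=2)
im=r.grab_frame("side"); b=cv2.resize(im[60:210,220:370],None,fx=2.5,fy=2.5)[:320]
cv2.imwrite('pics/t4.png',np.hstack([a,b])[:,:,::-1])
E
```

```text
[-0.7590607   0.41525197 -3.66115835] [ 0.00796922 -0.00742958  0.0133278 ] 53.63295614719391 [ 579.90873739 -202.83595766  246.12695058]
(array([-1.1, -0. , 31.1]), np.float64(0.1)) [ 1.79991625e+02 -2.01424829e-03  8.09551885e+01]
[62  8  2  8 14] [392.6 161.9] [ 593.5 -206.8  282.6]
[52 16  8  2 11] [385.1 166.6] [ 582.9 -190.   282.6]
[ 26  20  20  24 103] [363.2 183.9] [ 544.4 -140.7  282.6]
[48 35  3  3  7] [378.7 185.9] [ 540.  -174.3  282.6]
```

View pics/t4.png

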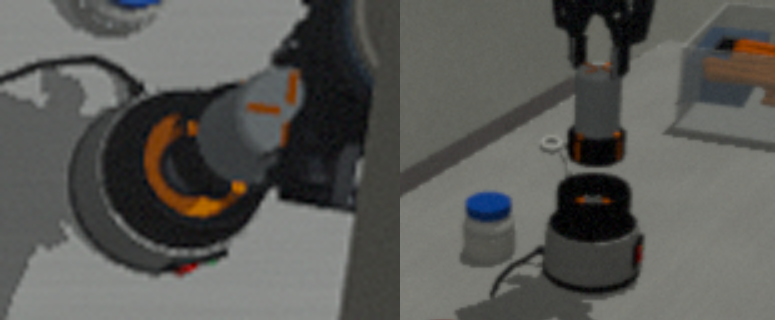

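The top and side crops show the cup upright and directly over the collar. Next I'll lower it slowly and watch the forces.

Request:
carry_out(targets=[{"dp": [-1, 0, 8], "yaw": 0}, {"dp": [-1, 0, 18], "yaw": 0}, {"dp": [-1, 0, 28], "yaw": 0}, {"dp": [-1, 0, 36], "yaw": 0}, {"dp": [-1, 0, 42], "yaw": 0}, {"dp": [-1, 0, 45], "yaw": 0}, {"dp": [-1, 0, 48], "yaw": 0}, {"dp": [-1, 0, 48], "yaw": 0}, {"dp": [-1, 0, 48], "yaw": 0}])

```text
clock: 9.4
eef_pos: [579.9, -204.7, 198.2]
tcp_rot: [3.141, 0.0, 1.412]
contact_force: [-0.5, 1.0, -3.4]
opening: 0.62
grasp_force: 53.6
```

Request:
carry_out(targets=[{"dp": [0, 0, 1.5], "yaw": 0}, {"dp": [0, 0, 3], "yaw": 0}, {"dp": [0, 0, 4.5], "yaw": 0}, {"dp": [0, 0, 6], "yaw": 0}, {"dp": [0, 0, 7.5], "yaw": 0}, {"dp": [0, 0, 9], "yaw": 0}, {"dp": [0, 0, 9], "yaw": 0}, {"dp": [0, 0, 9], "yaw": 0}])

```text
clock: 10.4
eef_pos: [579.6, -204.6, 188.9]
tcp_rot: [-3.141, -0.0, 1.412]
contact_force: [-0.2, 0.2, -2.8]
opening: 0.62
grasp_force: 53.7
```

Request:
carry_out(targets=[{"dp": [0, 0, 1], "yaw": 0}, {"dp": [0, 0, 2], "yaw": 0}, {"dp": [0, 0, 3], "yaw": 0}, {"dp": [0, 0, 4], "yaw": 0}, {"dp": [0, 0, 5], "yaw": 0}, {"dp": [0, 0, 6], "yaw": 0}, {"dp": [0, 0, 6.5], "yaw": 0}, {"dp": [0, 0, 6.5], "yaw": 0}])

```text
clock: 11.4
eef_pos: [579.7, -204.6, 182.4]
tcp_rot: [-3.141, 0.0, 1.412]
contact_force: [0.2, -0.1, -3.8]
opening: 0.625
grasp_force: 53.7
```

Request:
carry_out(targets=[{"dp": [0, 0, 1], "yaw": 0}, {"dp": [0, 0, 2], "yaw": 0}, {"dp": [0, 0, 2], "yaw": 0}, {"dp": [0, 0, 2], "yaw": 0}])

```text
clock: 11.9
eef_pos: [579.7, -204.6, 180.4]
tcp_rot: [-3.141, -0.0, 1.412]
contact_force: [-0.4, 0.3, -3.9]
opening: 0.616
grasp_force: 53.7
```

Foot at about 104.8 mm with no resistance, so it's meshed. I'll continue down to the ring.

Request:
carry_out(targets=[{"dp": [0, 0, 1], "yaw": 0}, {"dp": [0, 0, 2], "yaw": 0}, {"dp": [0, 0, 3], "yaw": 0}, {"dp": [0, 0, 4], "yaw": 0}, {"dp": [0, 0, 5], "yaw": 0}, {"dp": [0, 0, 6], "yaw": 0}, {"dp": [0, 0, 7], "yaw": 0}, {"dp": [0, 0, 8], "yaw": 0}, {"dp": [0, 0, 8], "yaw": 0}, {"dp": [0, 0, 8], "yaw": 0}])

```text
clock: 13.15
eef_pos: [579.7, -204.6, 172.4]
tcp_rot: [-3.141, -0.0, 1.412]
contact_force: [0.4, 0.9, -3.8]
opening: 0.62
grasp_force: 53.7
```

Request:
carry_out(targets=[{"dp": [0, 0, 0.5], "yaw": 0}, {"dp": [0, 0, 1], "yaw": 0}, {"dp": [0, 0, 1.5], "yaw": 0}, {"dp": [0, 0, 2], "yaw": 0}, {"dp": [0, 0, 2.5], "yaw": 0}, {"dp": [0, 0, 3], "yaw": 0}, {"dp": [0, 0, 3], "yaw": 0}, {"dp": [0, 0, 3], "yaw": 0}])

```text
clock: 14.15
eef_pos: [579.9, -204.6, 169.7]
tcp_rot: [3.141, -0.0, 1.412]
contact_force: [-0.3, 3.1, 5.4]
opening: 0.619
grasp_force: 54.6
```

Request:
carry_out(targets=[{"dp": [0, 0, 0.5], "yaw": 0}, {"dp": [0, 0, 1], "yaw": 0}, {"dp": [0, 0, 1.5], "yaw": 0}, {"dp": [0, 0, 2], "yaw": 0}, {"dp": [0, 0, 2.5], "yaw": 0}, {"dp": [0, 0, 3], "yaw": 0}, {"dp": [0, 0, 3], "yaw": 0}, {"dp": [0, 0, 3], "yaw": 0}])

```text
clock: 15.15
eef_pos: [580.0, -204.5, 167.0]
tcp_rot: [3.141, -0.0, 1.412]
contact_force: [-1.9, 2.9, 6.8]
opening: 0.62
grasp_force: 54.9
```

Request:
carry_out(targets=[{"dp": [0, 0, 0.5], "yaw": 0}, {"dp": [0, 0, 1], "yaw": 0}, {"dp": [0, 0, 1.5], "yaw": 0}, {"dp": [0, 0, 2], "yaw": 0}, {"dp": [0, 0, 2], "yaw": 0}, {"dp": [0, 0, 2], "yaw": 0}])

```text
clock: 15.9
eef_pos: [580.1, -204.4, 165.6]
tcp_rot: [3.141, -0.0, 1.412]
contact_force: [-2.4, 4.9, 11.5]
opening: 0.616
grasp_force: 55.4
```

Request:
carry_out(targets=[{"dp": [0, 0, 0.5], "yaw": 0}, {"dp": [0, 0, 1], "yaw": 0}, {"dp": [0, 0, 1], "yaw": 0}, {"dp": [0, 0, 1], "yaw": 0}, {"dp": [0, 0, 1], "yaw": 0}])

```text
clock: 16.52
eef_pos: [580.3, -204.4, 165.5]
tcp_rot: [3.14, -0.0, 1.412]
contact_force: [-3.7, 5.7, 19.0]
opening: 0.622
grasp_force: 56.1
```

The TCP has stopped at 165.5, which puts the foot at about 89.9 mm. Force rises with no further travel, so the ring is on its stop with about 23 N of push. I'll let it rest, check once and hand in.

Request:
carry_out(targets=[{"dp": [0, 0, 0], "yaw": 0}, {"dp": [0, 0, 0], "yaw": 0}, {"dp": [0, 0, 0], "yaw": 0}, {"dp": [0, 0, 0], "yaw": 0}])

```text
clock: 17.02
eef_pos: [580.3, -204.4, 165.5]
tcp_rot: [3.14, -0.0, 1.412]
contact_force: [-5.0, 5.5, 18.8]
opening: 0.617
grasp_force: 56.1
```

```bash
python3 - <<'E'
from rig import r
s=r.sense(); print(s['eef_pos'],s['contact_force'],s['grasp_force'])
if s['eef_pos'][2]<166.5 and 10<s['contact_force'][2]<35: print(r.sign_off())
E
```

```text
[ 580.28887847 -204.40582789  165.51646961] [-5.0204747   5.54411771 18.81146556] 56.10768914222717
the job is handed in; nothing more can be done
None
```

I handed the job in at about 17 s: by position and force readings the cup is meshed in the mill and pressed to the ring's stop with about 23 N, still gripped at 56 N; no pass/fail verdict came back.

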